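# Find the socket key that fits the seal clamp

### The arm

A 7-joint arm with a two-finger parallel gripper is mounted at the origin on a cart in front of the work surface, level with it; the furniture and walls round the work are solid. World frame = base frame: x ahead of the robot, y to its left, z up, the work surface at z = 0. Lengths are in m, angles in rad, forces in N, time in s.
With the tool pointing down it reaches from about 0.425 to 0.875 m from the base axis. Payload 9.9 kg.
Tool frame: the origin (TCP) lies at the very end of the fingers, on their centre line; the grasp point (between the pads) lies 19 mm behind it; z points along the fingers, y is the direction in which the jaws open and shut (so a half turn about z gives the same grasp; the last joint's range is limited). The gripper opens to 85 mm and grips with 20 to 120 N. Pads are 22 mm wide; open, the fingers measure 114 mm over their backs; the gripper's body (76 mm by 85 mm) begins 54 mm behind the grasp point. The pads swing forward as they close: fully open they stand 13 mm farther back than shut.
Start: joints at [1.089, 0.576, 0.025, 1.437, -0.015, 1.129, -0.057], TCP at [0.261, -0.622, 0.231] pointing down, gripper open.
Joint ranges: [-2.76, 2.76], [-0.34, 2.15], [-1.52, 1.57], [0.19, 2.46], [-1.09, 4.23], [0.17, 1.99], [-2.82, 2.82]. Speed limits (rad/s): [2.22, 2.22, 3.01, 3.01, 3.14, 3.14, 3.14].

### API

Orientations are given as a unit quaternion [x, y, z, w].
In Python, from bench import * gives the robot as it stands.
- The arm moves only by the tool step_arm, never from a script. Its argument "rows" is a list of rows, each a list of 2 entries, a list of its own where there are three numbers: the shift along the tool's x, y, z in units of 30 mm (1.0 is 30 mm), then the turn, a rotation vector about the tool's x, y, z in units of 6 degrees (1.0 is 6 degrees). A call has exactly 10 rows; each row is the pose to reach, as a shift and turn from the pose commanded when the call began, along the tool's axes at that moment; what a row does not reach only later rows make up. A row lasts 1/10 s, in which the tool goes at most 50 mm and 8.59 degrees, less where a joint would pass 70% of its speed; a pose out of reach is approached as far as the arm can. A call with a gripper value outside its range is refused whole. "jaw" is the opening, from 0 (shut) to 1 (fully open), set as the call begins (left out, the last holds). The fingers move at their own pace and stop on an object; the grip force is fixed at half the most. Time passes only in rows, so rows that repeat a pose let the fingers close, or fill a call up. It gives the time, the measured TCP pose, the force and the opening at its end, in the units of the state.
- state(): the state, without advancing time (a new reading comes with each control period).
- snapshot(name): name is "scene" or "top" or "wrist"; returns the picture (384x512x3 uint8, blue, green, red); there is no depth.
- get_calibration(name): a dict with "fx", "fy", "cx", "cy" (pixels), "k1" (the pictures are not rectified: a ray, as slopes to the right and down, at radius r is drawn at 1 + k1 r^2 times it, then the intrinsics apply), "camera_from_world" (4x4, takes a point from world to camera coordinates). Camera axes: x right, y up, looking along -z (the intrinsics and any distortion apply to the point x, -y, -z); pixel columns grow to the right and rows downward; lengths in m; the calibration is good to about 2 mm. A picture is of the moment at which its call begins: read the wrist's pose just before it. get_calibration takes no time and is no camera call; for the wrist camera it gives the pose at the moment of the call.
- close_job(): hands the job in, once; it reports no verdict.
The state is a dict: "t": time; "qpos": joint angles; "joint_vel": joint speeds; "joint_efforts": joint torques, N m; "tcp_pos": TCP position; "orientation": TCP orientation; "wrist_force": force on the tool from outside, world axes, zero at the start; "wrist_torque": the same for the moment, N m; "opening": finger opening in m.
Only numpy, scipy, OpenCV 4.12 (cv2) and the standard library are available. Lean on these libraries where they do the work, as an engineer would, in place of code of your own. Each camera call takes 0.05 s, during which the arm holds its last target. There are 200 camera calls.

### The job

Find which of the three look-alike steel socket keys on the green mat fits the hex nut of the seal clamp, by trying them on the nut, and finish still holding that key, upright and pushed fully down over the nut. Stand every key that does not fit back upright on the mat or the table, let go of it, and do not disturb the bottle, water dropper, glue stick and stone seal nearby.

Things in the scene. Friction and masses are not known exactly. Their poses are not given: they have to be found in the camera images.
- socket_a_mid (a point): one of three steel socket keys, alike outside, 92 mm tall, standing mouth down; this point: on its axis, 46 mm above its flat mouth, z up. Lower 27 mm: hexagonal socket, 34 mm across flats; from 33 to 92 mm above the mouth: straight hexagonal grip, 22 mm across flats, to pinch from above. About 150 g
- socket_b_mid (a point): one of three steel socket keys, alike outside, 92 mm tall, standing mouth down; this point: on its axis, 46 mm above its flat mouth, z up. All three keys have one shape: bore, socket and grip hexagons are in line, corners along the key's own x axis and every 60 degrees from it, flats facing its y axis and every 60 degrees from it
- socket_c_mid (a point): one of three steel socket keys, alike outside, 92 mm tall, standing mouth down; this point: on its axis, 46 mm above its flat mouth, z up. All three have a hexagonal bore 23 mm deep, open at the bottom. Only one bore (20.4 mm across flats) fits the nut; the other two (14 mm or less) stop on top of it. Which key fits is not known beforehand
- nut_seat (a point): centre of the washer face under the clamp's brass hex nut, 47 mm above the table, z up. Nut: 18 mm across flats, 16 mm tall, top 3 mm tapering to 15 mm, then a stud end 3 mm tall; corners along this frame's x axis and every 60 degrees from it. The fitting key, in line within 10 degrees, goes down until its mouth is at this height; one too small stays about 16 mm higher
- clamp: seal clamp, fixed, its nut does not turn: wooden base 75 x 156 x 14 mm on 7 mm feet, a seal stone held under a steel strap along y (130 mm long, top 45 mm above the table), nut over the middle; origin at the centre of its underside
- work_mat: dark green mat, fixed, 130 x 155 x 2 mm, on which the three keys stand at the start; origin at the middle of its underside, on the table
- ink_bottle_mid (a point): dark ink bottle with a red cap, 48 x 48 x 128 mm, loose bystander; this point lies on its upright axis half-way up
- water_dropper_mid (a point): white porcelain water dropper, 55 x 69 x 34 mm, loose bystander; this point lies on its upright axis half-way up
- glue_stick_mid (a point): white glue stick with a blue cap, standing, 25 mm across and 88 mm tall, loose bystander; this point lies on its upright axis half-way up
- stone_seal_mid (a point): brown stone seal with a round top, standing, 20 x 20 x 54 mm, loose bystander; this point lies on its upright axis half-way up
Mind the look-alikes: they are no part of the job. Leave any orange look-alike of the part that bears socket_b_mid alone.

How it is judged:
By the outcome, as a careful person would: the job done as asked, in the order asked, and still so for the second after the job is handed in, while the arm keeps its last pose, push and grip.
It also fails if it takes over 72 s, if anything falls off the work surface, if the arm or the gripper's body presses on something with over 40 N, if the wrist force passes 120 N, or if a joint passes its speed limit or range.

## Working session

There is one attempt and no reset: what is moved stays moved. The work goes in short steps, Python scripts to look and compute and a tool call to move; the robot and the scene stay as the last step left them, time stands still between calls to the robot, and variables do not carry over. Pictures are saved under pics/ and viewed, about 8 in all and at most 12, crops included, and the job is handed in when it is done.

Besides the shell and the picture viewer there is one more tool, called after "Call:" as a command line: name --argument value ..., lists and objects as JSON in quotes. step_arm: Moves the arm, as the interface text tells. Its arguments: {"type":"object","properties":{"rows":{"type":"array"},"jaw":{"type":"number"}},"required":["rows"]}

```bash
mkdir -p pics; ls; python3 - <<'E'
from bench import *
import cv2,numpy as np
for n in("scene","top"):
    im=snapshot(n);cv2.imwrite(f"pics/{n}0.png",im)
    c=get_calibration(n);print(n,{k:(np.round(v,4).tolist()) for k,v in c.items()})
print(state())
E
```

```text
pics
scene {'fx': 477.5158, 'fy': 477.5158, 'cx': 250.2502, 'cy': 186.732, 'k1': -0.1086, 'camera_from_world': [[-0.5961, -0.8028, 0.0133, 0.4757], [0.3634, -0.255, 0.8961, -0.215], [-0.716, 0.539, 0.4437, -0.9263], [0.0, 0.0, 0.0, 1.0]]}
top {'fx': 349.085, 'fy': 349.085, 'cx': 248.4563, 'cy': 194.1528, 'k1': -0.0061, 'camera_from_world': [[-0.0062, -1.0, -0.0056, 0.1975], [0.9909, -0.0069, 0.1346, -0.5581], [-0.1346, -0.0047, 0.9909, -0.9829], [0.0, 0.0, 0.0, 1.0]]}
{'t': 0.1, 'qpos': array([ 1.08923612,  0.57645472,  0.02485453,  1.43781182, -0.01501953,
        1.12901386, -0.05652303]), 'joint_vel': array([-1.12899283e-05, -3.51480382e-03, -3.66237373e-04, -1.19726793e-03,
       -3.26159187e-05,  6.61167224e-04, -1.48107598e-03]), 'joint_efforts': array([ 7.25875434e-03, -7.67295671e+01,  2.25867167e+00, -2.86601883e+01,
        1.59641553e-02,  8.67478957e-03,  5.65521339e-05]), 'tcp_pos': array([ 0.26131595, -0.62192596,  0.23052885]), 'orientation': array([ 9.80288644e-01,  1.97569253e-01, -1.79384026e-04, -7.29871570e-04]), 'wrist_force': array([-1.02370557,  0.20608715, -0.14429134]), 'wrist_torque': array([-0.02969647,  0.09058288,  0.00495298]), 'opening': 0.08533593181407625}
```

View pics/scene0.png

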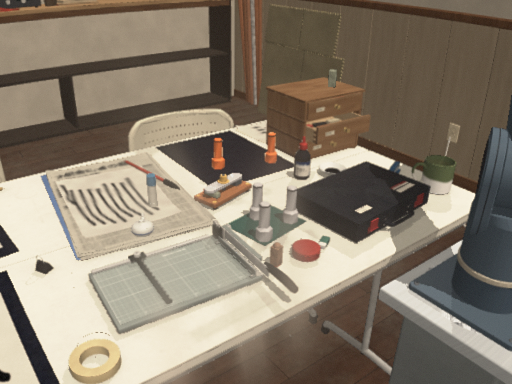

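View pics/top0.png

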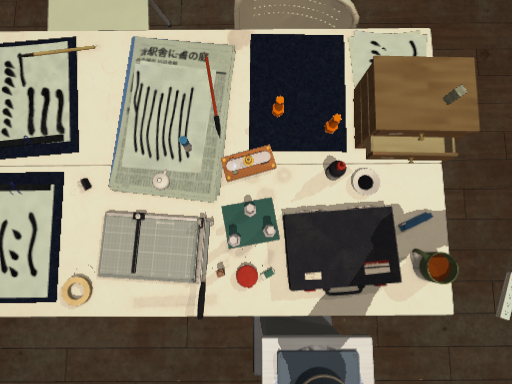

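The three steel keys on the green mat are at top-view pixels (250,209), (234,240) and (270,231). The look-alikes are the orange pieces at (279,105) and (333,124), so I'm choosing the steel ones. The clamp nut is near (249,160), the ink bottle at (336,170), the dropper at (162,181), the glue stick at (184,143) and the stone seal at (221,269). Next is one close crop and rough positions.

```bash
cat > h.py <<'E'
from bench import *
import cv2,numpy as np
from scipy.spatial.transform import Rotation as R
def ray(c,u,v):
    p=cv2.undistortPoints(np.array([[[u,v]]],float),np.array([[c['fx'],0,c['cx']],[0,c['fy'],c['cy']],[0,0,1]]),np.array([c['k1'],0,0,0,0.]))[0,0]
    M=np.array(c['camera_from_world']);d=M[:3,:3].T@np.array([p[0],-p[1],-1]);o=-M[:3,:3].T@M[:3,3]
    return o,d
def plane(c,u,v,z):
    o,d=ray(c,u,v);return o+d*(z-o[2])/d[2]
def proj(c,P):
    q=np.array(c['camera_from_world'])@np.append(P,1);x,y=q[0]/-q[2],-q[1]/-q[2];s=1+c['k1']*(x*x+y*y)
    return np.array([c['fx']*x*s+c['cx'],c['fy']*y*s+c['cy']])
def go(P,yaw,s=None):
    """shift/turn (units) from present pose to TCP P, pointing down, tool x axis at yaw (rad) """
    s=s or state();A=R.from_quat(s['orientation'])
    B=R.from_euler('z',yaw)*R.from_euler('x',np.pi)
    return np.round(A.inv().apply(np.array(P)-s['tcp_pos'])/.03,3).tolist(),np.round((A.inv()*B).as_rotvec(degrees=True)/6,3).tolist()
def yaw(s):
    x=R.from_quat(s['orientation']).as_matrix()[:,0];return np.arctan2(x[1],x[0])
E
python3 - <<'E'
from h import *
c=get_calibration("top");im=cv2.imread("pics/top0.png")
for n,u,v,z in [("k1",250,206,.094),("k2",233,239,.094),("k3",271,230,.094),("nut",249,159,.066),("ink",336,168,.128),("drop",162,180,.03),("glue",184,140,.088),("seal",221,266,.054),("case_l",284,210,.06),("case_l2",290,289,.06),("blade",207,215,.03),("blade2",203,315,.03),("mat",222,206,.002),("mat2",274,199,.002),("tin",247,275,.02)]:
    print(n,plane(c,u,v,z).round(3))
c2=get_calibration("scene")
for n,u,v,z in[("k",257,186,.094),("k",264,204,.094),("k",291,189,.094),("case",303,182,.06),("nut",225,178,.066)]:print(n,plane(c2,u,v,z).round(3))
s=state();print(yaw(s))
w=cv2.resize(im[135:295,200:300],None,fx=5,fy=3.75*5/3.75,interpolation=cv2.INTER_CUBIC)[:, :]
w=cv2.resize(w,(375,600));s2=cv2.resize(cv2.imread("pics/scene0.png")[160:300,180:320],(425,425),interpolation=cv2.INTER_CUBIC)
o=np.zeros((600,800,3),np.uint8);o[:,:375]=w;o[:425,375:]=s2;cv2.imwrite("pics/crop.png",o)
E
```

```text
k1 [0.519 0.19  0.094]
k2 [0.429 0.236 0.094]
k3 [0.453 0.133 0.094]
nut [0.658 0.192 0.066]
ink [ 0.617 -0.043  0.128]
drop [0.605 0.45  0.03 ]
glue [0.709 0.376 0.088]
seal [0.355 0.272 0.054]
case_l [0.51  0.093 0.06 ]
case_l2 [0.291 0.081 0.06 ]
blade [0.5   0.316 0.03 ]
blade2 [0.217 0.324 0.03 ]
mat [0.529 0.274 0.002]
mat2 [0.549 0.117 0.002]
tin [0.326 0.2   0.02 ]
k [0.505 0.199 0.094]
k [0.424 0.241 0.094]
k [0.446 0.143 0.094]
case [0.509 0.045 0.06 ]
nut [0.635 0.204 0.066]
0.39775551174091384
```

View pics/crop.png

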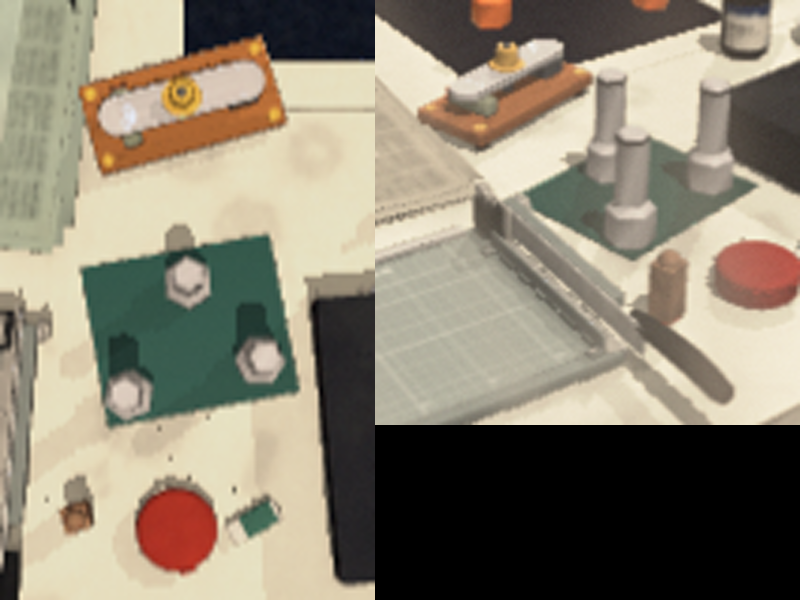

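The crop confirms the choice: three grey steel hexagonal keys stand on the green mat and the brass nut is on the clamp. The first move is to a viewing pose above the mat.

```bash
python3 - <<'E'
from h import *
print(go((.47,-.25,.33),1.1))
E
```

```text
([11.215, -8.74, -3.303], [-0.014, -0.004, -6.706])
```

Call:
step_arm --rows '[[[0.5,-0.4,-0.8],[0,0,-0.4]],[[1.5,-1.2,-1.8],[0,0,-1]],[[3,-2.2,-2.6],[0,0,-1.8]],[[4.3,-3.3,-3.3],[0,0,-2.6]],[[5.6,-4.3,-3.3],[0,0,-3.4]],[[6.9,-5.3,-3.3],[0,0,-4.2]],[[8.2,-6.3,-3.3],[0,0,-5]],[[9.4,-7.3,-3.3],[0,0,-5.7]],[[10.5,-8.1,-3.3],[0,0,-6.3]],[[11.2,-8.7,-3.3],[0,0,-6.7]]]'

```text
t: 1.1
tcp_pos: [0.4719, -0.2472, 0.3302]
orientation: [0.851, 0.525, 0.001, -0.0]
wrist_force: [0.7, -0.4, 1.1]
opening: 0.0857
```

```bash
python3 - <<'E'
from h import *
s=state();print(s['tcp_pos'],yaw(s),go((.48,.19,.33),1.94))
c=get_calibration("wrist");M=c['camera_from_world'];o=-M[:3,:3].T@M[:3,3];A=R.from_quat(s['orientation'])
print(A.inv().apply(o-s['tcp_pos']),A.inv().apply(-M[2,:3]),c['fx'])
E
```

```text
[ 0.47194805 -0.24719697  0.33024589] 1.106431441323729 ([13.15, -6.287, 0.031], [0.005, -0.015, -7.96])
[ 0.07560602  0.000282   -0.14293865] [-2.91050334e-01  3.95364377e-04  9.56707660e-01] 320.41279561135036
```

Call:
step_arm --rows '[[[0.5,-0.2,0],[0,0,-0.3]],[[1.6,-0.8,0],[0,0,-1]],[[3,-1.4,0],[0,0,-1.8]],[[4.5,-2.1,0],[0,0,-2.7]],[[6,-2.9,0],[0,0,-3.6]],[[7.5,-3.6,0],[0,0,-4.5]],[[9,-4.4,0.2],[0,0,-5.4]],[[10.5,-5.5,0.4],[0,0,-6.3]],[[12,-6.5,0.6],[0,0,-7.2]],[[13.1,-7.3,0.7],[0,0,-8]]]'

```text
t: 2.1
tcp_pos: [0.4537, 0.195, 0.3092]
orientation: [0.566, 0.825, -0.0, 0.0]
wrist_force: [1.6, -0.4, -0.2]
opening: 0.0855
```

```bash
python3 - <<'E'
from h import *
s=state();c=get_calibration("wrist");im=snapshot("wrist");print(s['tcp_pos'],yaw(s),s['joint_vel'].round(3))
np.save("c1.npy",c,allow_pickle=True);cv2.imwrite("pics/w1.png",im)
cv2.imwrite("pics/w1b.png",cv2.resize(im,(800,600),interpolation=cv2.INTER_CUBIC))
for P in [(.513,.194,.094),(.427,.238,.094),(.45,.138,.094),(.647,.198,.066)]:print(proj(c,P))
E
```

```text
[0.45365229 0.19503321 0.30918531] 1.9388008099185514 [-0.803  0.264 -0.353 -0.172  0.243  0.015 -0.389]
[304.85873915 180.02487265]
[248.71713528 116.54523164]
[237.22440061 204.13680123]
[397.86562687 207.59978969]
```

View pics/w1b.png

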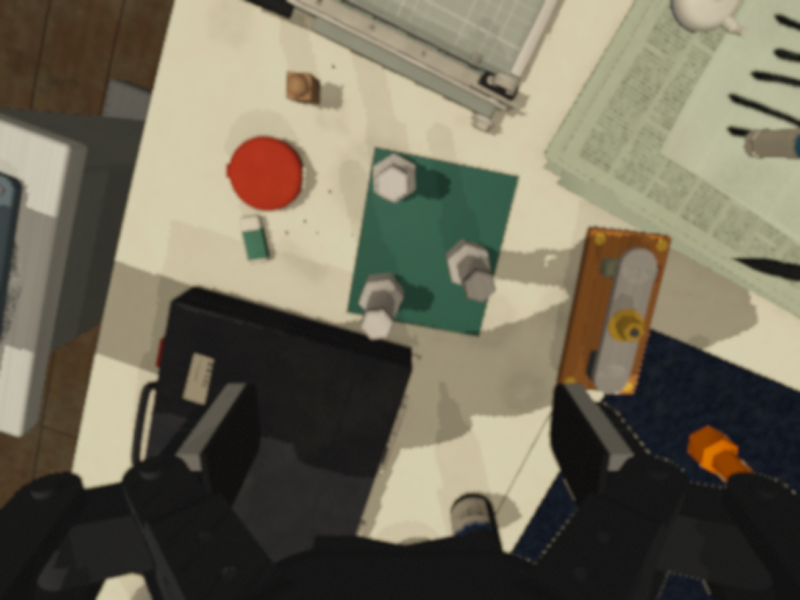

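```bash
python3 - <<'E'
from h import *
s=state();print(s['tcp_pos'],s['joint_vel'].round(2),go((.52,.14,.19),1.94))
E
```

```text
[0.450899   0.20420604 0.30924162] [ 0.06 -0.03  0.03  0.02 -0.05  0.01  0.07] ([-2.864, 1.334, 3.963], [0.009, -0.045, 0.126])
```

Call:
step_arm --rows '[[[-0.5,0.2,0.6],[0,0,0]],[[-1.2,0.5,1.6],[0,0,0]],[[-1.9,0.9,2.7],[0,0,0]],[[-2.5,1.2,3.5],[0,0,0]],[[-2.9,1.3,4],[0,0,0]],[[-2.9,1.3,4],[0,0,0]],[[-2.9,1.3,4],[0,0,0]],[[-2.9,1.3,4],[0,0,0]],[[-2.9,1.3,4],[0,0,0]],[[-2.9,1.3,4],[0,0,0]]]' --jaw 0.55

```text
t: 3.15
tcp_pos: [0.5216, 0.1281, 0.1905]
orientation: [0.566, 0.824, 0.001, 0.001]
wrist_force: [-0.1, -0.5, 1.0]
opening: 0.0469
```

```bash
python3 - <<'E'
from h import *
s=state();c=get_calibration("wrist");im=snapshot("wrist");print(s['tcp_pos'],yaw(s),s['joint_vel'].round(3),s['opening'])
np.save("c2.npy",c,allow_pickle=True);cv2.imwrite("pics/w2.png",im)
cv2.imwrite("pics/w2b.png",cv2.resize(im,(800,600),interpolation=cv2.INTER_CUBIC))
for P in [(.513,.194,.094),(.427,.238,.094),(.45,.138,.094),(.647,.198,.066)]:print(proj(c,P))
E
```

```text
[0.52159887 0.12812858 0.19051733] 1.938071548421236 [ 0.001  0.007  0.003  0.003  0.001 -0.001 -0.001] 0.04686041108209377
[278.02527257 107.57823878]
[183.55639219  -1.7469576 ]
[172.6413774  148.23973286]
[422.12766832 160.1072642 ]
```

View pics/w2b.png

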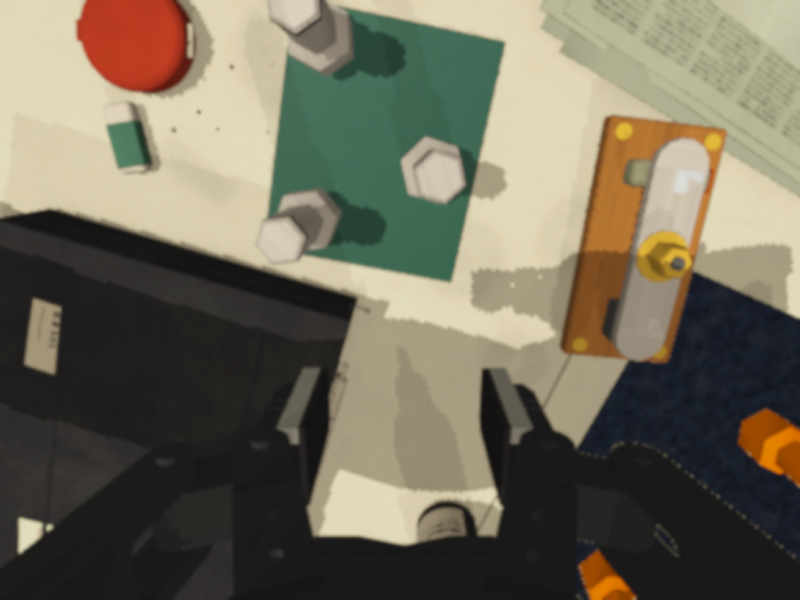

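```bash
cat > hexm.py <<'E'
from h import *
def hexfit(mask,c,z):
    """biggest contour -> world plane; centre, corner angle mod 60 deg, across flats (mm)"""
    k=max(cv2.findContours(mask,cv2.RETR_EXTERNAL,cv2.CHAIN_APPROX_NONE)[0],key=cv2.contourArea)
    k=cv2.convexHull(k)
    W=np.array([plane(c,*p[0],z)[:2] for p in k])
    m=cv2.moments((W*1e5).astype(np.float32).reshape(-1,1,2));C=np.array([m['m10'],m['m01']])/m['m00']/1e5
    t=np.linspace(0,2*np.pi,360,endpoint=False);D=W-C
    h=np.array([(D@[np.cos(a),np.sin(a)]).max() for a in t])
    f=(h*np.exp(-6j*t)).sum();ang=np.degrees(-np.angle(f))/6
    return C,ang%60,1e3*(h+np.roll(h,180)).min(),abs(f)/h.sum(),k
E
python3 - <<'E'
from hexm import *
c=np.load("c2.npy",allow_pickle=True).item();im=cv2.imread("pics/w2.png");s=4
big=cv2.resize(im,None,fx=s,fy=s,interpolation=cv2.INTER_CUBIC)
c4=dict(c);c4.update(fx=c['fx']*s,fy=c['fy']*s,cx=(c['cx']+.5)*s-.5,cy=(c['cy']+.5)*s-.5)
hsv=cv2.cvtColor(big,cv2.COLOR_BGR2HSV);out=[]
for n,u,v,z,r in[("k1",281,113,.094,24),("k3",180,153,.094,20),("nut",425,163,.060,22)]:
    x0,y0=(u-r)*s,(v-r)*s;w=slice(y0,y0+2*r*s),slice(x0,x0+2*r*s)
    H=hsv[w]
    g=H[...,2]
    if n=="nut":m=(H[...,1]>120)&(g>90)
    else:
        print(n,"centre V",g[r*s-8:r*s+8,r*s-8:r*s+8].mean());cv=g[r*s-8:r*s+8,r*s-8:r*s+8].mean()
        m=(g>cv-22)&(H[...,1]<60)
    m=cv2.morphologyEx(m.astype(np.uint8)*255,cv2.MORPH_OPEN,np.ones((9,9)))
    l=cv2.connectedComponents(m)[1];m=((l==l[r*s,r*s])*255).astype(np.uint8)
    full=np.zeros(big.shape[:2],np.uint8);full[w]=m
    C,a,f,q,k=hexfit(full,c4,z);print(n,C.round(4),a.round(1),f.round(1),q.round(4))
    o=big.copy();cv2.drawContours(o,[k],-1,(0,0,255),1);out.append(cv2.resize(o[w],(260,260)))
cv2.imwrite("pics/hex.png",np.hstack(out))
E
```

```text
k1 centre V 211.5
k1 [0.5163 0.1911] 3.7 19.4 0.0209
k3 centre V 216.3125
k3 [0.4513 0.1351] 38.5 24.1 0.0134
nut [0.6573 0.1972] 50.7 34.5 0.0072
```

View pics/hex.png

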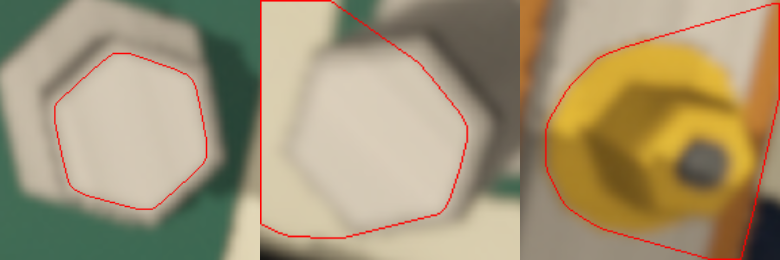

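```bash
python3 - <<'E'
from h import *
c=np.load("c2.npy",allow_pickle=True).item()
def hx(pts,x0,y0,z,sc=260/48):
    W=np.array([plane(c,x0+p[0]*sc,y0+p[1]*sc,z)[:2] for p in pts]);C=W.mean(0);D=W-C
    a=np.arctan2(D[:,1],D[:,0]);return C.round(4),np.degrees(np.angle(np.exp(6j*a).mean()))/6%60,np.hypot(*D.T).round(4)
print("k1",hx([(120,53),(192,80),(207,158),(153,209),(72,190),(55,105)],257,89,.094,48/260))
print("k3",hx([(70,47),(165,35),(235,115),(200,215),(85,222),(25,145)],160,133,.094,40/260))
print("nut",hx([(120,150),(145,95),(200,85),(235,155),(200,210),(145,205)],403,141,.061,44/260))
N=plane(c,403+182*44/260,141+165*44/260,.066);print("stud",N)
print(go((.65,.197,.17),2.16))
E
```

```text
k1 (array([0.517, 0.191]), np.float64(3.3903077850056644), array([0.0106, 0.0104, 0.0106, 0.0106, 0.0112, 0.0112]))
k3 (array([0.4563, 0.1364]), np.float64(26.556182529827208), array([0.0116, 0.0121, 0.0125, 0.0126, 0.0125, 0.0125]))
nut (array([0.6614, 0.1964]), np.float64(25.088850012302014), array([0.0083, 0.0102, 0.0102, 0.0095, 0.0107, 0.009 ]))
stud [0.66054615 0.19491769 0.066     ]
([0.613, 4.82, 0.683], [0.011, 0.004, -2.121])
```

Call:
step_arm --rows '[[[0.1,0.5,0.1],[0,0,-0.2]],[[0.2,1.5,0.2],[0,0,-0.6]],[[0.2,2.7,0.4],[0,0,-1.1]],[[0.3,3.8,0.6],[0,0,-1.6]],[[0.3,4.6,0.7],[0,0,-2]],[[0.3,5,0.7],[0,0,-2.1]],[[0.3,5,0.7],[0,0,-2.1]],[[0.3,5,0.7],[0,0,-2.1]],[[0.3,5,0.7],[0,0,-2.1]],[[0.3,5,0.7],[0,0,-2.1]]]'

```text
t: 4.2
tcp_pos: [0.6579, 0.1893, 0.1691]
orientation: [0.473, 0.881, -0.0, 0.0]
wrist_force: [0.5, 0.6, -0.7]
opening: 0.0471
```

```bash
python3 - <<'E'
from h import *
s=state();c=get_calibration("wrist");im=snapshot("wrist");print(s['tcp_pos'],yaw(s))
np.save("c3.npy",c,allow_pickle=True);cv2.imwrite("pics/w3.png",im)
p=proj(c,(.6605,.195,.063));print(p);u,v=p.round().astype(int)
cv2.imwrite("pics/w3b.png",cv2.resize(im[v-40:v+40,u-50:u+50],(800,640),interpolation=cv2.INTER_CUBIC)[20:620]);print("origin",u-50,v-40,"crop row +20, scale 8")
print(go((.514,.192,.17),np.radians(123.5)))
E
```

```text
[0.65793922 0.18927269 0.16907767] 2.1569553738499616
[263.30174391 184.52947246]
origin 213 145 crop row +20, scale 8
([2.731, -3.951, -0.034], [0.002, 0.004, 0.013])
```

View pics/w3b.png

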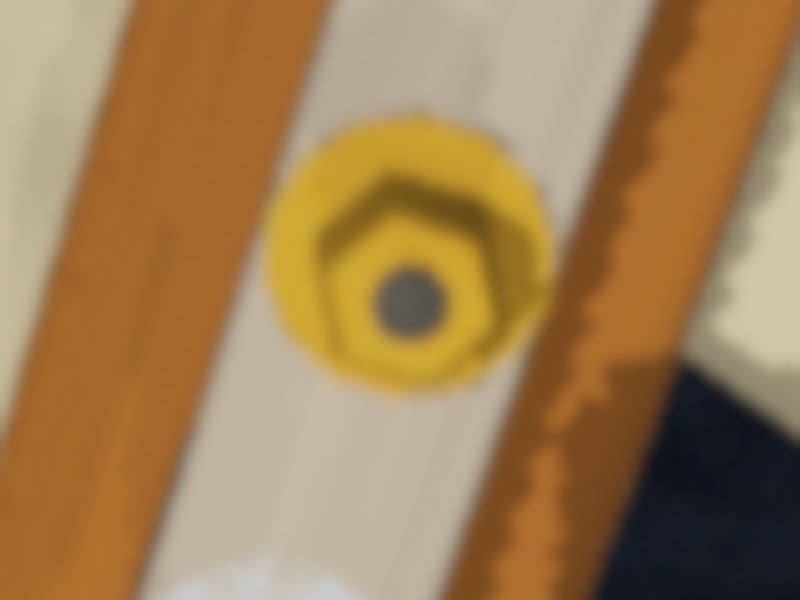

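```bash
python3 - <<'E'
from h import *
c=np.load("c3.npy",allow_pickle=True).item()
P=lambda x,y,z:plane(c,213-.5+(x+.5)/8,145-.5+(y+20.5)/8,z)
print("stud",P(410,302,.066),"washer",P(409,256,.0475))
for a,b,z in [((393,172),(315,240),.06),((393,172),(487,215),.06),((330,262),(405,207),.063),((335,350),(420,385),.063),((420,385),(500,345),.063),((318,245),(337,350),.061)]:
    d=P(*b,z)-P(*a,z);print(np.degrees(np.arctan2(d[1],d[0]))%60,np.hypot(*d[:2]))
E
```

```text
stud [0.66045419 0.19572037 0.066     ] washer [0.66073973 0.19565186 0.0475    ]
15.42826421483494 0.01060474476194986
8.486983528975305 0.0105237138630992
10.69995119813808 0.009430797661466367
10.223783257656383 0.009434216996769494
1.3561955806826873 0.009157359439387123
13.195814429789415 0.011276915996187976
```

Call:
step_arm --rows '[[[0.2,-0.4,0],[0,0,0]],[[0.8,-1.2,0],[0,0,0]],[[1.6,-2.4,0],[0,0,0]],[[2.3,-3.4,0],[0,0,0]],[[2.7,-4,0],[0,0,0]],[[2.7,-4,0],[0,0,0]],[[2.7,-4,0],[0,0,0]],[[2.7,-4,0],[0,0,0]],[[2.7,-4,0],[0,0,0]],[[2.7,-4,0],[0,0,0]]]'

```text
t: 5.25
tcp_pos: [0.5141, 0.1906, 0.1684]
orientation: [0.473, 0.881, 0.0, -0.0]
wrist_force: [-0.2, -0.5, 0.0]
opening: 0.0467
```

```bash
python3 - <<'E'
from h import *
s=state();c=get_calibration("wrist");im=snapshot("wrist");print(s['tcp_pos'],yaw(s))
np.save("c4.npy",c,allow_pickle=True);cv2.imwrite("pics/w4.png",im)
p=proj(c,(.516,.191,.094));print(p)
cv2.imwrite("pics/w4b.png",cv2.resize(im[0:300,60:460],(800,600),interpolation=cv2.INTER_CUBIC))
E
```

```text
[0.51413249 0.1905888  0.16835692] 2.156467567433438
[259.02477132 202.25652812]
```

View pics/w4b.png

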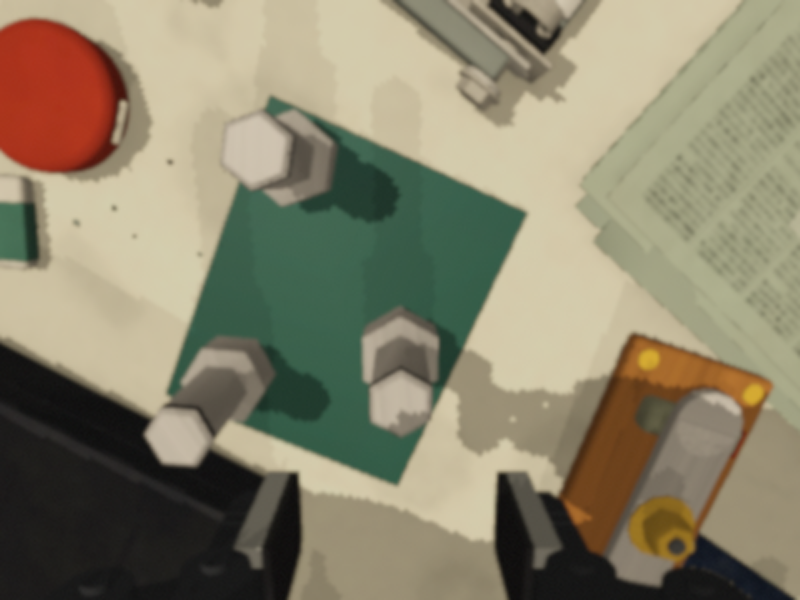

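k1 sits between the fingers with its flats parallel to the pads (top face at native pixel (260,201)). I'll go down and pinch it.

Call:
step_arm --rows '[[[0,0.1,0.4],[0,0,0]],[[0,0.1,1],[0,0,0]],[[0,0.1,1.7],[0,0,0]],[[0,0.1,2.4],[0,0,0]],[[0,0.1,3],[0,0,0]],[[0,0.1,3.5],[0,0,0]],[[0,0.1,3.8],[0,0,0]],[[0,0.1,4],[0,0,0]],[[0,0.1,4],[0,0,0]],[[0,0.1,4],[0,0,0]]]'

```text
t: 6.3
tcp_pos: [0.5164, 0.1925, 0.0489]
orientation: [0.473, 0.881, 0.0, 0.0]
wrist_force: [0.4, 0.5, -0.6]
opening: 0.0465
```

Call:
step_arm --rows '[[[0,0,0],[0,0,0]],[[0,0,0],[0,0,0]],[[0,0,0],[0,0,0]],[[0,0,0],[0,0,0]],[[0,0,0],[0,0,0]],[[0,0,0],[0,0,0]],[[0,0,0],[0,0,0]],[[0,0,0],[0,0,0]],[[0,0,0],[0,0,0]],[[0,0,0],[0,0,0]]]' --jaw 0.1

```text
t: 7.3
tcp_pos: [0.5164, 0.1924, 0.0491]
orientation: [0.473, 0.881, 0.0, 0.0]
wrist_force: [-0.5, -0.6, 6.7]
opening: 0.0213
```

```bash
python3 - <<'E'
from h import *
s=state();print(s['tcp_pos'],yaw(s),s['wrist_force'],s['opening'],go((s['tcp_pos'][0],s['tcp_pos'][1],.14),np.radians(123.5)))
print(go((.6605,.1957,.13),np.radians(130)))
E
```

```text
[0.51642117 0.19237712 0.04906238] 2.1569731471539484 [-0.46726317 -0.56969867  6.67721068] 0.021276430295878102 ([-0.001, 0.002, -3.031], [0.007, 0.003, 0.014])
([-2.565, 4.064, -2.694], [0.007, 0.004, -1.069])
```

Call:
step_arm --rows '[[[0,0,-0.5],[0,0,0]],[[0,0,-1.5],[0,0,0]],[[0,0,-2.5],[0,0,0]],[[-0.5,0.8,-3.1],[0,0,-0.3]],[[-1.3,2,-3.1],[0,0,-0.8]],[[-2,3.2,-3.1],[0,0,-1.2]],[[-2.5,4,-3],[0,0,-1.2]],[[-2.6,4.1,-2.7],[0,0,-1.2]],[[-2.6,4.1,-2.7],[0,0,-1.2]],[[-2.6,4.1,-2.7],[0,0,-1.2]]]'

```text
t: 8.3
tcp_pos: [0.6602, 0.1956, 0.129]
orientation: [0.416, 0.909, -0.001, -0.001]
wrist_force: [0.1, 0.6, -1.8]
opening: 0.0208
```

```bash
python3 - <<'E'
from h import *
s=state();print(s['tcp_pos'],np.degrees(yaw(s)),s['wrist_force'],s['opening'])
c=get_calibration("wrist");im=snapshot("wrist");np.save("c5.npy",c,allow_pickle=True);cv2.imwrite("pics/w5.png",im)
cv2.imwrite("pics/w5b.png",cv2.resize(im[90:290,150:400],(750,600),interpolation=cv2.INTER_CUBIC))
print(go((.6605,.1957,.115),np.radians(131)),proj(c,(.6605,.1957,.047)),proj(c,s['tcp_pos']-[0,0,.047]))
E
```

```text
[0.66016115 0.19557733 0.12898374] 130.84293863057096 [ 0.07170625  0.57348845 -1.82259198] 0.02078938964371222
([-0.005, 0.002, 0.486], [-0.01, -0.006, -0.024]) [257.21943789 197.97702252] [256.40648549 215.11122346]
```

View pics/w5b.png

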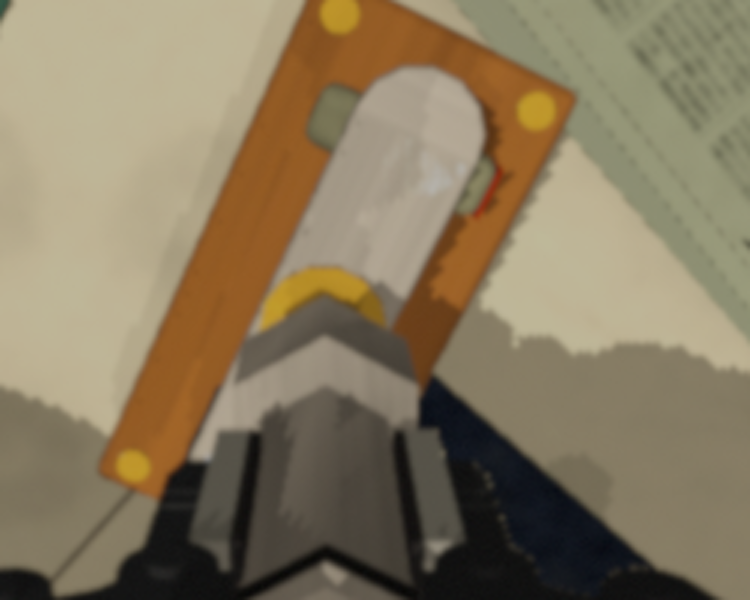

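Call:
step_arm --rows '[[[0,0,0.2],[0,0,0]],[[0,0,0.4],[0,0,0]],[[0,0,0.5],[0,0,0]],[[0,0,0.57],[0,0,0]],[[0,0,0.63],[0,0,0]],[[0,0,0.68],[0,0,0]],[[0,0,0.72],[0,0,0]],[[0,0,0.75],[0,0,0]],[[0,0,0.75],[0,0,0]],[[0,0,0.75],[0,0,0]]]'

```text
t: 9.35
tcp_pos: [0.6617, 0.1957, 0.1099]
orientation: [0.416, 0.909, 0.0, 0.001]
wrist_force: [-8.5, -3.3, 21.3]
opening: 0.0213
```

```bash
python3 - <<'E'
from h import *
s=state();print(s['tcp_pos'],np.degrees(yaw(s)),s['wrist_force'],s['wrist_torque'],s['opening'])
E
```

```text
[0.66165901 0.19567416 0.10988991] 130.78491056526445 [-8.4925718  -3.27894927 21.31833608] [-0.86624971  2.12594617  0.02033422] 0.0212967952710774
```

Stopped with the mouth at about 63 mm, as a too-small key would. A small wiggle will rule out misalignment.

Call:
step_arm --rows '[[[0.07,0,0],[0,0,0]],[[0.07,0.07,0],[0,0,0.5]],[[0,0.08,0],[0,0,1]],[[-0.07,0.07,0],[0,0,0.5]],[[-0.08,0,0],[0,0,0]],[[-0.07,-0.07,0],[0,0,-0.5]],[[0,-0.08,0],[0,0,-1]],[[0.07,-0.07,0],[0,0,-0.5]],[[0,0,0],[0,0,0]],[[0,0,0],[0,0,0]]]'

```text
t: 10.35
tcp_pos: [0.6618, 0.1959, 0.1099]
orientation: [0.417, 0.909, 0.0, 0.001]
wrist_force: [-7.7, -3.5, 19.9]
opening: 0.0211
```

```bash
python3 - <<'E'
from h import *
s=state();print(s['tcp_pos'],np.degrees(yaw(s)),s['wrist_force'],s['wrist_torque'],s['opening'])
# hex yaws of k2,k3 in w4
from hexm import *
c=np.load("c4.npy",allow_pickle=True).item();im=cv2.imread("pics/w4.png");n=4
big=cv2.resize(im,None,fx=n,fy=n,interpolation=cv2.INTER_CUBIC)
out=[]
for u,v in[(189,75),(150,218)]:
    out.append(cv2.resize(im[v-20:v+20,u-20:u+20],(400,400),interpolation=cv2.INTER_CUBIC))
cv2.imwrite("pics/k23.png",np.hstack(out))
E
```

```text
[0.66179836 0.19591212 0.10990381] 130.68363927112424 [-7.68945912 -3.47996744 19.92013165] [-8.02904753e-01  2.06927151e+00 -1.22925909e-03] 0.021097587579017363
```

View pics/k23.png

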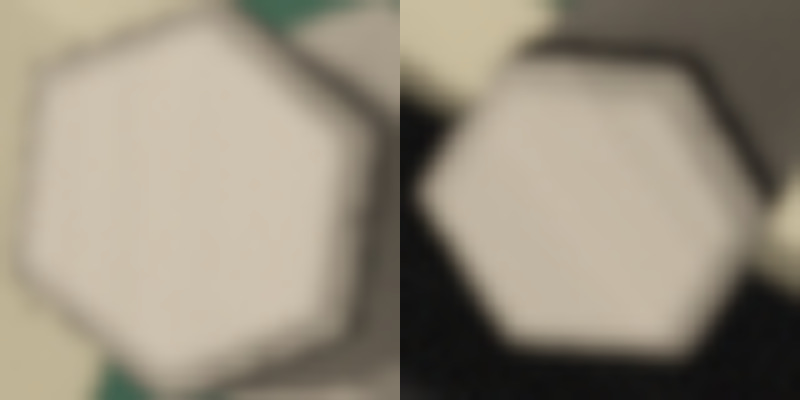

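```bash
python3 - <<'E'
from h import *
c=np.load("c4.npy",allow_pickle=True).item()
for n,pts,x0,y0 in[("k2",[(40,75),(205,5),(375,120),(350,330),(175,395),(20,270)],169,55),("k3",[(15,190),(125,45),(295,50),(375,200),(285,355),(110,345)],130,198)]:
    W=np.array([plane(c,x0-.5+(p[0]+.5)/10,y0-.5+(p[1]+.5)/10,.094)[:2] for p in pts]);C=W.mean(0);D=W-C;a=np.arctan2(D[:,1],D[:,0])
    print(n,C.round(4),np.degrees(np.angle(np.exp(6j*a).mean()))/6%60,np.hypot(*D.T).round(4))
s=state();print(go((.5165,.1925,.14),np.radians(123.6)))
E
```

```text
k2 [0.4299 0.2381] 54.78045263230339 [0.0122 0.0119 0.0128 0.0126 0.0122 0.0123]
k3 [0.4558 0.1369] 28.50926699908894 [0.0137 0.0127 0.0141 0.0129 0.0134 0.0142]
([3.07, -3.746, -1.01], [0.012, 0.007, 1.181])
```

k1 doesn't fit: its height stayed at 63 mm through the wiggle. Putting it back on its spot.

Call:
step_arm --rows '[[[0,0,-0.4],[0,0,0]],[[0,0,-1],[0,0,0]],[[0.6,-0.7,-1.2],[0,0,0.2]],[[1.3,-1.6,-1.2],[0,0,0.5]],[[2,-2.5,-1.2],[0,0,0.8]],[[2.7,-3.3,-1.2],[0,0,1.1]],[[3.1,-3.7,-1.2],[0,0,1.2]],[[3.1,-3.7,-1.2],[0,0,1.2]],[[3.1,-3.7,-1.2],[0,0,1.2]],[[3.1,-3.7,-1.2],[0,0,1.2]]]'

```text
t: 11.35
tcp_pos: [0.5182, 0.1933, 0.1432]
orientation: [0.473, 0.881, 0.0, 0.0]
wrist_force: [0.5, 0.0, -1.9]
opening: 0.0212
```

```bash
python3 - <<'E'
from h import *
s=state();print(s['tcp_pos'],np.degrees(yaw(s)),s['wrist_force'],s['opening'],go((.5165,.1925,.049),np.radians(123.6)))
E
```

```text
[0.51824527 0.19325668 0.14323206] 123.55420331397686 [ 0.51325231  0.0233262  -1.86116277] 0.021241835152569853 ([0.012, -0.066, 3.141], [0.01, 0.002, -0.008])
```

Call:
step_arm --rows '[[[0,-0.06,0.6],[0,0,0]],[[0,-0.06,1.4],[0,0,0]],[[0,-0.06,2.1],[0,0,0]],[[0,-0.06,2.6],[0,0,0]],[[0,-0.06,2.9],[0,0,0]],[[0,-0.06,3.05],[0,0,0]],[[0,-0.06,3.1],[0,0,0]],[[0,-0.06,3.13],[0,0,0]],[[0,-0.06,3.14],[0,0,0]],[[0,-0.06,3.14],[0,0,0]]]'

```text
t: 12.35
tcp_pos: [0.5158, 0.1924, 0.0494]
orientation: [0.473, 0.881, 0.0, 0.0]
wrist_force: [0.5, 0.5, -1.5]
opening: 0.0215
```

Call:
step_arm --rows '[[[0,0,0],[0,0,0]],[[0,0,0],[0,0,0]],[[0,0,0],[0,0,0]],[[0,0,0],[0,0,0]],[[0,0,0],[0,0,0]],[[0,0,-0.3],[0,0,0]],[[0,0,-0.8],[0,0,0]],[[0,0,-1.6],[0,0,0]],[[0,0,-2.4],[0,0,0]],[[0,0,-2.8],[0,0,0]]]' --jaw 0.5

```text
t: 13.35
tcp_pos: [0.5161, 0.1929, 0.1353]
orientation: [0.473, 0.881, 0.001, 0.001]
wrist_force: [0.3, 0.7, -0.5]
opening: 0.043
```

```bash
python3 - <<'E'
from h import *
s=state();print(s['tcp_pos'],np.degrees(yaw(s)),s['wrist_force'],s['opening'],s['qpos'].round(2))
for y in(58.5,118.5,178.5,-1.5):print(y,go((.455,.137,.15),np.radians(y)))
E
```

```text
[0.51608027 0.19285112 0.13525596] 123.59566850942589 [ 0.32495029  0.71583886 -0.4622139 ] 0.04295304543804221 [-0.05  0.55 -0.59  1.88  0.4   0.83 -0.26]
58.5 ([-0.424, -2.725, -0.498], [0.024, -0.011, 10.849])
118.5 ([-0.424, -2.725, -0.498], [0.025, 0.002, 0.849])
178.5 ([-0.424, -2.725, -0.498], [0.021, 0.015, -9.151])
-1.5 ([-0.424, -2.725, -0.498], [0.018, -0.025, 20.849])
```

```bash
python3 - <<'E'
from h import *
c1,c2,c4=[np.load(f"c{i}.npy",allow_pickle=True).item() for i in(1,2,4)]
def tri(*r):
    A=sum(np.eye(3)-np.outer(d,d)/(d@d) for o,d in r);b=sum((np.eye(3)-np.outer(d,d)/(d@d))@o for o,d in r);return np.linalg.solve(A,b)
t=ray(get_calibration("top"),284,209);print(tri(t,ray(c2,227,190)),tri(t,ray(c1,263,224)))
E
```

```text
[0.50918862 0.09095878 0.0085766 ] [ 0.51316716  0.08380869 -0.01587909]
```

Call:
step_arm --rows '[[[0,-0.3,-0.3],[0,0,0.3]],[[-0.1,-0.8,-0.5],[0,0,1.2]],[[-0.2,-1.5,-0.8],[0,0,2.5]],[[-0.3,-2.1,-1],[0,0,3.9]],[[-0.4,-2.6,-1.1],[0,0,5.2]],[[-0.4,-2.7,-1.1],[0,0,5.9]],[[-0.4,-2.7,-1.1],[0,0,5.9]],[[-0.4,-2.7,-1.1],[0,0,5.9]],[[-0.4,-2.7,-1.1],[0,0,5.9]],[[-0.4,-2.7,-1.1],[0,0,5.9]]]'

```text
t: 14.35
tcp_pos: [0.4546, 0.1377, 0.1656]
orientation: [0.718, 0.696, -0.0, -0.0]
wrist_force: [-0.1, 0.3, -0.3]
opening: 0.0427
```

```bash
python3 - <<'E'
from h import *
s=state();c=get_calibration("wrist");im=snapshot("wrist");print(s['tcp_pos'],np.degrees(yaw(s)))
np.save("c6.npy",c,allow_pickle=True);cv2.imwrite("pics/w6.png",im)
print(proj(c,(.456,.137,.094)),proj(c,(.516,.1925,.094)),proj(c,(.43,.238,.094)))
cv2.imwrite("pics/w6b.png",cv2.resize(im[0:300,60:460],(800,600),interpolation=cv2.INTER_CUBIC))
E
```

```text
[0.45464552 0.13767971 0.1656287 ] 88.25451504548762
[259.20711311 204.41110409] [347.39357561 122.55565202] [212.7395061   52.91948111]
```

View pics/w6b.png

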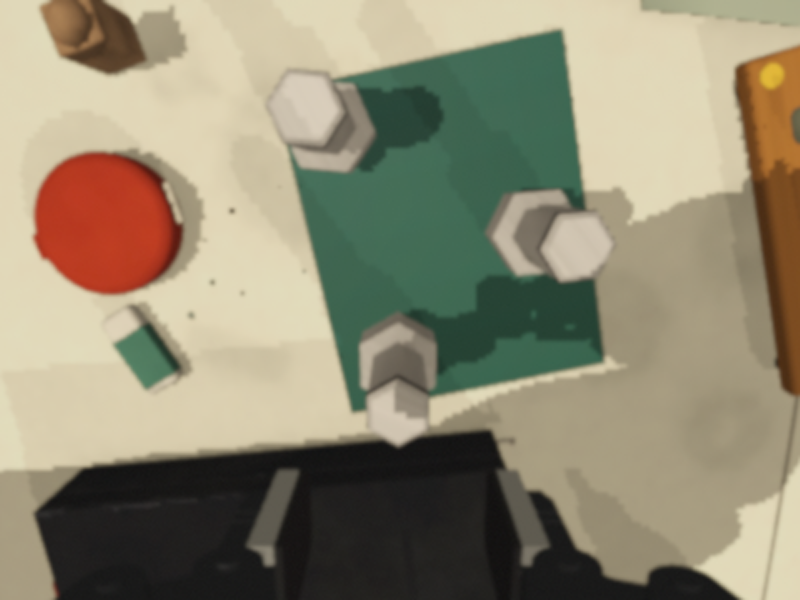

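k1 stands at (577,245) in this view. k3 is centred between the fingers at (398,411) with its flats parallel to the pads, so I'll pinch it.

Call:
step_arm --rows '[[[-0.04,0.03,0.4],[0,0,0]],[[-0.04,0.03,1],[0,0,0]],[[-0.04,0.03,1.7],[0,0,0]],[[-0.04,0.03,2.4],[0,0,0]],[[-0.04,0.03,3],[0,0,0]],[[-0.04,0.03,3.5],[0,0,0]],[[-0.04,0.03,3.8],[0,0,0]],[[-0.04,0.03,3.88],[0,0,0]],[[-0.04,0.03,3.88],[0,0,0]],[[-0.04,0.03,3.88],[0,0,0]]]'

```text
t: 15.4
tcp_pos: [0.4558, 0.1364, 0.0499]
orientation: [0.718, 0.696, 0.0, 0.0]
wrist_force: [0.3, 0.6, -0.5]
opening: 0.0426
```

Call:
step_arm --rows '[[[0,0,0],[0,0,0]],[[0,0,0],[0,0,0]],[[0,0,0],[0,0,0]],[[0,0,0],[0,0,0]],[[0,0,0],[0,0,0]],[[0,0,0],[0,0,0]],[[0,0,0],[0,0,0]],[[0,0,0],[0,0,0]],[[0,0,0],[0,0,0]],[[0,0,0],[0,0,0]]]' --jaw 0.1

```text
t: 16.4
tcp_pos: [0.4559, 0.1363, 0.05]
orientation: [0.718, 0.696, 0.0, 0.0]
wrist_force: [-1.0, -0.4, 6.7]
opening: 0.0213
```

```bash
python3 - <<'E'
from h import *
s=state();print(s['tcp_pos'],np.degrees(yaw(s)),s['wrist_force'],s['opening'])
print(go((.6605,.1957,.150),np.radians(71)))
E
```

```text
[0.45585355 0.13632347 0.05001999] 88.18695971530124 [-0.98055375 -0.41863463  6.66881089] 0.02132608295192508
([2.195, 6.759, -3.325], [0.01, -0.003, 2.864])
```

Call:
step_arm --rows '[[[0,0,-0.5],[0,0,0]],[[0,0,-1.6],[0,0,0]],[[0,0,-2.8],[0,0,0]],[[0,0,-3.6],[0,0,0]],[[0,0.7,-3.7],[0,0,0.3]],[[0,2,-3.7],[0,0,0.8]],[[0,3.4,-3.7],[0,0,1.4]],[[0.7,4.8,-3.7],[0,0,2]],[[1.6,6,-3.6],[0,0,2.6]],[[2.2,6.8,-3.3],[0,0,2.9]]]'

```text
t: 17.4
tcp_pos: [0.6639, 0.1975, 0.1486]
orientation: [0.816, 0.578, 0.001, -0.0]
wrist_force: [0.2, 0.3, -1.9]
opening: 0.0215
```

```bash
python3 - <<'E'
from h import *
s=state();print(s['tcp_pos'],np.degrees(yaw(s)),s['joint_vel'].round(2));print(go((.6605,.1957,.123),np.radians(71)))
E
```

```text
[0.66389143 0.19750855 0.14863609] 70.64041370133062 [-0.29  0.47  0.15 -0.68  0.01  0.23 -0.31]
([-0.096, -0.088, 0.854], [0.012, -0.018, -0.06])
```

Call:
step_arm --rows '[[[0,-0.04,0],[0,0,0]],[[0,-0.04,0.2],[0,0,0]],[[0,-0.04,0.4],[0,0,0]],[[0,-0.04,0.6],[0,0,0]],[[0,-0.04,0.8],[0,0,0]],[[0,-0.04,0.85],[0,0,0]],[[0,-0.04,0.85],[0,0,0]],[[0,-0.04,0.85],[0,0,0]],[[0,-0.04,0.85],[0,0,0]],[[0,-0.04,0.85],[0,0,0]]]'

```text
t: 18.4
tcp_pos: [0.6605, 0.1962, 0.1233]
orientation: [0.815, 0.579, 0.0, 0.0]
wrist_force: [0.2, 0.0, -2.0]
opening: 0.0212
```

```bash
python3 - <<'E'
from h import *
s=state();print(s['tcp_pos'],np.degrees(yaw(s)),s['wrist_force']);print(go((.6605,.1957,.107),np.radians(71)))
E
```

```text
[0.66046744 0.19623662 0.1232577 ] 70.79196547423352 [ 0.23646654  0.03372595 -2.01010084]
([-0.017, 0.007, 0.542], [0.003, -0.003, -0.035])
```

Call:
step_arm --rows '[[[-0.02,0,0.1],[0,0,0]],[[-0.02,0,0.2],[0,0,0]],[[-0.02,0,0.28],[0,0,0]],[[-0.02,0,0.35],[0,0,0]],[[-0.02,0,0.4],[0,0,0]],[[-0.02,0,0.45],[0,0,0]],[[-0.02,0,0.5],[0,0,0]],[[-0.02,0,0.55],[0,0,0]],[[-0.02,0,0.55],[0,0,0]],[[-0.02,0,0.55],[0,0,0]]]'

```text
t: 19.4
tcp_pos: [0.6604, 0.196, 0.1105]
orientation: [0.815, 0.579, 0.001, 0.001]
wrist_force: [-9.3, -4.5, 30.0]
opening: 0.0212
```

```bash
python3 - <<'E'
from h import *
s=state();print(s['tcp_pos'],np.degrees(yaw(s)),s['wrist_force'],s['wrist_torque'])
E
```

```text
[0.66036207 0.19596913 0.11051507] 70.77523503684192 [-9.32928262 -4.50173629 29.99677208] [-1.02635827  2.62448441 -0.06776005]
```

Call:
step_arm --rows '[[[0.07,0,0],[0,0,0]],[[0.09,0.09,0],[0,0,0.6]],[[0,0.1,0],[0,0,1.2]],[[-0.09,0.09,0],[0,0,0.6]],[[-0.1,0,0],[0,0,0]],[[-0.09,-0.09,0],[0,0,-0.6]],[[0,-0.1,0],[0,0,-1.2]],[[0.09,-0.09,0],[0,0,-0.6]],[[0.05,0,0],[0,0,0]],[[0,0,0],[0,0,0]]]'

```text
t: 20.4
tcp_pos: [0.6622, 0.197, 0.1105]
orientation: [0.816, 0.578, 0.003, 0.001]
wrist_force: [-2.2, 1.2, 21.5]
opening: 0.0215
```

```bash
python3 - <<'E'
from h import *
s=state();print(s['tcp_pos'],np.degrees(yaw(s)),s['wrist_force'],s['wrist_torque']);print(go((.4558,.1364,.150),np.radians(88.2)))
E
```

```text
[0.66219388 0.19701067 0.11045636] 70.6567547568597 [-2.22150447  1.21733666 21.48471911] [0.29605676 0.69215207 0.03716236]
([-4.179, -5.816, -1.364], [0.051, -0.035, -2.924])
```

k3 doesn't fit either. Returning it to its spot, clear of k1.

Call:
step_arm --rows '[[[0,0,-0.6],[0,0,0]],[[0,0,-1.5],[0,0,0]],[[-0.6,-0.2,-1.9],[0,0,-0.2]],[[-1.5,-0.5,-1.9],[0,0,-0.5]],[[-2.3,-0.9,-1.9],[0,0,-1]],[[-2.8,-2,-1.9],[0,0,-1.6]],[[-3.3,-3.3,-1.9],[0,0,-2.2]],[[-3.7,-4.6,-1.9],[0,0,-2.7]],[[-4.1,-5.6,-1.9],[0,0,-2.9]],[[-4.15,-5.8,-1.8],[0,0,-2.9]]]'

```text
t: 21.4
tcp_pos: [0.4514, 0.1348, 0.1609]
orientation: [0.717, 0.697, -0.001, 0.0]
wrist_force: [1.0, -1.1, -1.8]
opening: 0.0211
```

```bash
python3 - <<'E'
from h import *
s=state();print(s['tcp_pos'],np.degrees(yaw(s)),s['wrist_force'],s['joint_vel'].round(2));print(go((.4558,.1364,.050),np.radians(88.2)))
E
```

```text
[0.45144414 0.13483562 0.16091018] 88.31957686541324 [ 1.04306738 -1.07269071 -1.76665774] [-0.05  0.01  0.03  0.08  0.04 -0.14 -0.1 ]
([0.061, 0.147, 3.697], [-0.01, 0.013, 0.02])
```

Call:
step_arm --rows '[[[0.05,0.1,0.6],[0,0,0]],[[0.05,0.1,1.6],[0,0,0]],[[0.05,0.1,2.5],[0,0,0]],[[0.05,0.1,3.1],[0,0,0]],[[0.05,0.1,3.4],[0,0,0]],[[0.05,0.1,3.55],[0,0,0]],[[0.05,0.1,3.62],[0,0,0]],[[0.05,0.1,3.67],[0,0,0]],[[0.05,0.1,3.67],[0,0,0]],[[0.05,0.1,3.67],[0,0,0]]]'

```text
t: 22.4
tcp_pos: [0.4583, 0.1368, 0.0509]
orientation: [0.718, 0.696, 0.0, 0.0]
wrist_force: [0.2, -0.2, -2.1]
opening: 0.0215
```

```bash
python3 - <<'E'
from h import *
s=state();print(s['tcp_pos'],np.degrees(yaw(s)),s['wrist_force'],s['joint_vel'].round(2))
E
```

```text
[0.45825889 0.13675723 0.05090689] 88.18230654444851 [ 0.18620789 -0.20980733 -2.13104247] [-0. -0. -0.  0. -0. -0. -0.]
```

Call:
step_arm --rows '[[[0,0,0.02],[0,0,0]],[[0,0,0.03],[0,0,0]],[[0,0,0.03],[0,0,0]],[[0,0,0.03],[0,0,0]],[[0,0,0.03],[0,0,0]],[[0,0,0.03],[0,0,0]],[[0,0,0.03],[0,0,0]],[[0,0,0.03],[0,0,0]],[[0,0,0.03],[0,0,0]],[[0,0,0.03],[0,0,0]]]'

```text
t: 23.4
tcp_pos: [0.4582, 0.1367, 0.05]
orientation: [0.718, 0.696, 0.0, 0.0]
wrist_force: [-0.5, -1.2, 5.0]
opening: 0.0215
```

Call:
step_arm --rows '[[[0,0,0],[0,0,0]],[[0,0,0],[0,0,0]],[[0,0,0],[0,0,0]],[[0,0,0],[0,0,0]],[[0,0,0],[0,0,0]],[[0,0,-0.3],[0,0,0]],[[0,0,-0.9],[0,0,0]],[[0,0,-2],[0,0,0]],[[0,0,-3.2],[0,0,0]],[[0,0,-3.9],[0,0,0]]]' --jaw 0.5

```text
t: 24.4
tcp_pos: [0.4583, 0.1372, 0.1695]
orientation: [0.718, 0.696, 0.001, 0.0]
wrist_force: [0.6, -0.6, -0.6]
opening: 0.0428
```

```bash
python3 - <<'E'
from h import *
s=state();print(s['tcp_pos'],np.degrees(yaw(s)),s['wrist_force'],s['opening']);print(go((.43,.238,.166),np.radians(114.8)))
E
```

```text
[0.4583239  0.13719752 0.16945826] 88.2089870308622 [ 0.56738397 -0.58782236 -0.63779488] 0.04282639189733946
([3.329, -1.049, 0.117], [0.024, -0.005, -4.432])
```

Call:
step_arm --rows '[[[0.3,-0.1,0],[0,0,-0.3]],[[0.9,-0.3,0],[0,0,-1.1]],[[1.7,-0.6,0.1],[0,0,-2.2]],[[2.5,-0.8,0.1],[0,0,-3.3]],[[3.1,-1,0.1],[0,0,-4.1]],[[3.3,-1,0.1],[0,0,-4.4]],[[3.3,-1,0.1],[0,0,-4.4]],[[3.3,-1,0.1],[0,0,-4.4]],[[3.3,-1,0.1],[0,0,-4.4]],[[3.3,-1,0.1],[0,0,-4.4]]]'

```text
t: 25.4
tcp_pos: [0.4312, 0.2357, 0.1634]
orientation: [0.541, 0.841, -0.0, 0.0]
wrist_force: [0.3, 2.1, 0.8]
opening: 0.0428
```

```bash
python3 - <<'E'
from h import *
s=state();c=get_calibration("wrist");im=snapshot("wrist");print(s['tcp_pos'],np.degrees(yaw(s)))
print(proj(c,(.43,.238,.094)))
a=cv2.resize(im[0:300,60:460],(400,300));t=cv2.resize(snapshot("top")[180:255,200:300],(400,300),interpolation=cv2.INTER_CUBIC)
cv2.imwrite("pics/w7b.png",np.hstack([a,t]));print(go((.43,.238,.0495),np.radians(114.8)))
E
```

```text
[0.43124144 0.23573723 0.16338207] 114.49344525711577
[256.35230501 200.3669156 ]
([0.078, -0.011, 3.8], [0.0, 0.003, -0.046])
```

View pics/w7b.png

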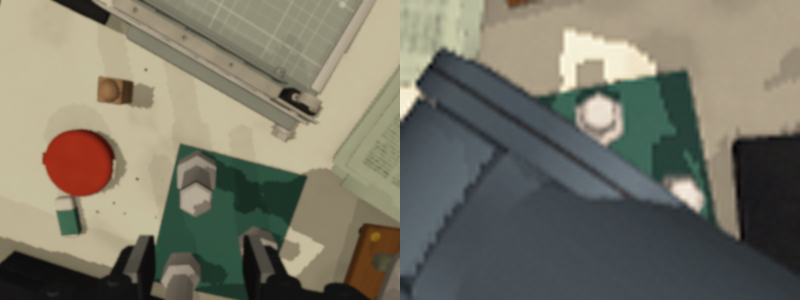

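Both rejected keys stand upright, and k2 is centred at (197,199) in the left panel. I'll pinch it.

Call:
step_arm --rows '[[[0.1,0,0.4],[0,0,0]],[[0.1,0,1],[0,0,0]],[[0.1,0,1.7],[0,0,0]],[[0.1,0,2.4],[0,0,0]],[[0.1,0,3],[0,0,0]],[[0.1,0,3.5],[0,0,0]],[[0.1,0,3.75],[0,0,0]],[[0.1,0,3.8],[0,0,0]],[[0.1,0,3.8],[0,0,0]],[[0.1,0,3.8],[0,0,0]]]'

```text
t: 26.5
tcp_pos: [0.4301, 0.2396, 0.05]
orientation: [0.54, 0.841, 0.0, 0.0]
wrist_force: [0.2, -0.2, 0.5]
opening: 0.0426
```

Call:
step_arm --rows '[[[0,0,0],[0,0,0]],[[0,0,0],[0,0,0]],[[0,0,0],[0,0,0]],[[0,0,0],[0,0,0]],[[0,0,0],[0,0,0]],[[0,0,0],[0,0,0]],[[0,0,0],[0,0,0]],[[0,0,0],[0,0,0]],[[0,0,0],[0,0,0]],[[0,0,0],[0,0,0]]]' --jaw 0.1

```text
t: 27.5
tcp_pos: [0.43, 0.2395, 0.0499]
orientation: [0.54, 0.841, 0.0, 0.0]
wrist_force: [-1.0, -0.3, 6.9]
opening: 0.0216
```

```bash
python3 - <<'E'
from h import *
s=state();print(s['tcp_pos'],np.degrees(yaw(s)),s['wrist_force'],s['opening'])
print(go((.6605,.1957,.150),np.radians(131)),go((.56,.25,.16),np.radians(131)))
E
```

```text
[0.42999799 0.23946091 0.04987631] 114.59042151811852 [-1.02233772 -0.29047128  6.8838475 ] 0.021608515453464514
([-4.524, 6.382, -3.333], [0.006, 0.002, -2.735]) ([-1.484, 4.089, -3.668], [0.006, 0.002, -2.735])
```

Call:
step_arm --rows '[[[0,0,-0.5],[0,0,0]],[[0,0,-1.6],[0,0,0]],[[0,0,-2.8],[0,0,0]],[[0,0,-3.6],[0,0,0]],[[-0.2,0.7,-3.7],[0,0,-0.3]],[[-0.6,1.8,-3.7],[0,0,-0.8]],[[-1.1,3,-3.7],[0,0,-1.4]],[[-1.6,4.1,-3.7],[0,0,-2]],[[-2.6,4.9,-3.7],[0,0,-2.4]],[[-3.6,5.7,-3.5],[0,0,-2.7]]]'

```text
t: 28.5
tcp_pos: [0.6316, 0.2123, 0.1546]
orientation: [0.415, 0.91, 0.0, 0.0]
wrist_force: [0.2, 0.1, -1.1]
opening: 0.0207
```

Call:
step_arm --rows '[[[-0.6,0.45,0],[0,0,0]],[[-0.65,0.5,0.1],[0,0,0]],[[-0.65,0.5,0.3],[0,0,0]],[[-0.65,0.5,0.5],[0,0,0]],[[-0.65,0.5,0.7],[0,0,0]],[[-0.65,0.5,0.9],[0,0,0]],[[-0.65,0.5,1],[0,0,0]],[[-0.65,0.5,1],[0,0,0]],[[-0.65,0.5,1],[0,0,0]],[[-0.65,0.5,1],[0,0,0]]]'

```text
t: 29.5
tcp_pos: [0.6545, 0.2075, 0.1248]
orientation: [0.416, 0.909, 0.0, 0.0]
wrist_force: [-0.8, -0.5, -2.5]
opening: 0.0213
```

```bash
python3 - <<'E'
from h import *
s=state();print(s['tcp_pos'],np.degrees(yaw(s)),s['wrist_force'],s['opening'])
print(go((.6605,.1957,.107),np.radians(131)))
E
```

```text
[0.65447105 0.20745033 0.12482663] 130.7916215802653 [-0.75135185 -0.50540198 -2.51884676] 0.02133240369855019
([-0.428, -0.104, 0.594], [0.005, 0.001, -0.035])
```

Call:
step_arm --rows '[[[-0.2,-0.05,0],[0,0,0]],[[-0.4,-0.1,0],[0,0,0]],[[-0.43,-0.1,0],[0,0,0]],[[-0.43,-0.1,0],[0,0,0]],[[-0.43,-0.1,0.15],[0,0,0]],[[-0.43,-0.1,0.3],[0,0,0]],[[-0.43,-0.1,0.4],[0,0,0]],[[-0.43,-0.1,0.5],[0,0,0]],[[-0.43,-0.1,0.58],[0,0,0]],[[-0.43,-0.1,0.6],[0,0,0]]]'

```text
t: 30.5
tcp_pos: [0.6603, 0.1956, 0.1061]
orientation: [0.416, 0.909, -0.0, -0.0]
wrist_force: [-0.9, 0.2, -1.0]
opening: 0.0209
```

```bash
python3 - <<'E'
from h import *
s=state();print(s['tcp_pos'],np.degrees(yaw(s)),s['wrist_force'],s['wrist_torque'],go((.6605,.1957,.095),np.radians(131)))
E
```

```text
[0.66025452 0.19558138 0.10606534] 130.8003892109473 [-0.87701119  0.16129183 -0.96748003] [-0.03457549  0.12376419 -0.02466401] ([-0.002, 0.009, 0.369], [-0.005, -0.002, -0.033])
```

The mouth is at about 58 mm with almost no force, so k2 fits. Pushing it fully down.

Call:
step_arm --rows '[[[0,0,0.08],[0,0,0]],[[0,0,0.15],[0,0,0]],[[0,0,0.22],[0,0,0]],[[0,0,0.28],[0,0,0]],[[0,0,0.33],[0,0,0]],[[0,0,0.37],[0,0,0]],[[0,0,0.4],[0,0,0]],[[0,0,0.43],[0,0,0]],[[0,0,0.43],[0,0,0]],[[0,0,0.43],[0,0,0]]]'

```text
t: 31.5
tcp_pos: [0.6603, 0.1957, 0.095]
orientation: [0.416, 0.909, 0.0, 0.0]
wrist_force: [-6.3, -2.5, 11.2]
opening: 0.0208
```

```bash
python3 - <<'E'
from h import *
s=state();print(s['tcp_pos'],np.degrees(yaw(s)),s['orientation'],s['wrist_force'],s['wrist_torque'],s['opening'])
im=snapshot("scene");cv2.imwrite("pics/fin.png",np.hstack([cv2.resize(im[130:290,110:340],(500,348),interpolation=cv2.INTER_CUBIC),cv2.resize(snapshot("wrist"),(300,225))] if 0 else [cv2.resize(im[120:280,120:340],(750,545),interpolation=cv2.INTER_CUBIC)]))
E
```

```text
[0.66034511 0.19567984 0.09497412] 130.7894772917227 [4.16364232e-01 9.09197854e-01 1.60387673e-05 2.96426687e-04] [-6.25373915 -2.49860868 11.20166854] [-0.66430641  1.56232077  0.0227095 ] 0.02082639157656885
```

```bash
python3 - <<'E'
from h import *
a=cv2.imread("pics/scene0.png").astype(int);b=snapshot("scene").astype(int)
for n,u,v in[("glue",152,190),("dropper",143,227),("ink",302,160),("seal",277,254),("k1",257,200),("k2",264,220),("k3",291,205),("orange1",218,154)]:
    w=slice(v-18,v+18),slice(u-9,u+9);print(n,abs(a[w]-b[w]).mean().round(1))
E
```

```text
glue 1.6
dropper 1.3
ink 2.6
seal 2.7
k1 18.5
k2 34.5
k3 19.0
orange1 34.1
```

```bash
python3 - <<'E'
from h import *
a=cv2.imread("pics/scene0.png");b=snapshot("scene")
for n,u,v in[("k1",257,200),("k3",291,205)]:
    T=a[v-20:v+20,u-9:u+10];S=b[v-32:v+32,u-21:u+22]
    _,m,_,l=cv2.minMaxLoc(cv2.matchTemplate(S,T,cv2.TM_CCOEFF_NORMED));print(n,round(m,3),(l[0]-12,l[1]-12))
s=state();print(s['tcp_pos'],s['wrist_force'],s['opening'],s['t'])
E
```

```text
k1 0.623 (0, 0)
k3 0.83 (-1, 0)
[0.66035337 0.19566558 0.09496669] [-6.27961988 -1.99101098 11.80020655] 0.021300899379428487 31.65
```

```bash
python3 -c "
from bench import *
print(close_job())"
```

```text
the job is handed in; nothing more can be done
None
```

The middle key on the left of the mat (k2, first seen at about (0.43, 0.24)) fits the nut, and I handed the job in still holding it, upright and pushed fully down.

- **Keys that did not fit:** k1 (far) and k3 (right) both stopped with the mouth at about 63 mm, even after a wiggle. Each was stood back on its place on the mat and released.
- **Final key:** its mouth is at about 47 mm with roughly 12 N of downward contact force. The opening reads 21 mm, and the clock was at about 32 s of the 72 s limit.
- **Bystanders:** the bottle, dropper, glue stick and stone seal look unchanged from the first scene picture (pixel difference under 3).
- **k1 and k3 at the end:** both were seen upright from the wrist and top cameras before I picked up k2. The last image match found them where they started, to within a pixel. k1's match score was weak (0.62), probably because k2 used to stand in front of it.
- **Check that failed:** I could not view the last picture because the viewing limit was reached, so the final state was checked only by numbers. One orange look-alike also showed a changed patch. I took that to be the gripper blocking the view, since the arm never went to it.

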